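Set the reference cell in the ink photometer

ROBOT

A 6-joint arm with a two-finger parallel gripper is mounted at the origin on the work surface; the furniture and walls round the work are solid. World frame = base frame: x ahead of the robot, y to its left, z up, the work surface at z = 0. Lengths are in m, angles in rad, forces in N, time in s.
With the tool pointing down it reaches from about 0.35 to 0.775 m from the base axis. Payload 5.5 kg.
Tool frame: the origin (TCP) lies between the finger pads; the fingertips stand 11 mm ahead of it and the grasp point (between the pads) lies 8 mm behind it (tips_ahead is the distance from the TCP to the fingertips, in m); z points along the fingers, y is the line along which they close (so a half turn about z gives the same grasp; the last joint's range is limited). The gripper opens to 85 mm and grips with 20 to 120 N. Pads are 22 mm wide; open, the fingers measure 114 mm over their backs; the gripper's body (76 mm by 85 mm) begins 54 mm behind the grasp point. The pads swing forward as they close: fully open they stand 13 mm farther back than shut.
Start: joints at [0.963, 0.313, 0.046, 1.304, 0, 1.431], TCP at [0.259, 0.513, 0.242] pointing down, gripper open.
Joint ranges: [-2.76, 2.76], [-0.86, 1.69], [-1.03, 1.26], [-2.2, 2.34], [-1.47, 1.5], [-3.14, 3.14]. Speed limits (rad/s): [2.57, 2.57, 3.14, 3.14, 3.14, 3.14].

INTERFACE

Orientations are given as a unit quaternion [w, x, y, z].
In Python, from workcell import * gives the robot as it stands. The module is installed in compiled form; this text tells all that it offers.
- The arm moves only by the tool jog_arm, never from a script. Its argument "moves" is a list of rows, each an object with "fingers": the closure, from 0 (fully open) to 1 (shut); "slide": the shift along the tool's x, y, z in mm, a list of three; "angular": the turn, a rotation vector about the tool's x, y, z in degrees, a list of three. A call has 1 to 10 rows; each row is the pose to reach, as a shift and turn from the pose commanded when the call began, along the tool's axes at that moment; what a row does not reach only later rows make up. A row lasts 1/12 s, in which the tool goes at most 41.7 mm and 7.16 degrees, less where a joint would pass 70% of its speed; a pose out of reach is approached as far as the arm can. A call with a gripper value outside its range is refused whole. The fingers move at their own pace and stop on an object; "squeeze" is the grip in N (left out, the last holds). Time passes only in rows, so rows that repeat a pose let the fingers close. It gives the time, the measured TCP pose, the force, the opening and the grip force at its end, in the units of the state.
- get_state(): the state, without advancing time (a new reading comes with each control period).
- read_camera(name): name is "side" or "top" or "wrist"; returns a dict with "color" (480x640x3 uint8, red, green, blue), "fovy" (degrees; the focal length in pixels is half the picture's height over the tangent of half this angle, whatever the lens; pixels are square), "cx", "cy" (the principal point, pixels), "D" ([k1, k2, p1, p2, k3] as OpenCV has them; the pictures are not rectified), "world_from_camera" (4x4, takes a point from camera to world coordinates); the wrist camera has in their place "tool_from_camera" (4x4, takes a point from camera to tool coordinates, whose origin is the TCP and whose axes are the flange's). Camera axes: x right, y down, z forward; pixel columns grow to the right and rows downward; lengths in m; the calibration is good to about 2 mm. A picture is of the moment at which its call begins: read the wrist's pose just before it. There is no depth.
- hand_in(): hands the job in; it is judged then, once.
Trained networks look in a picture, given as the dict that the camera call returned (one of the last four; its "shot" number tells which), for a name from the list of things; names that differ only in an ending like _2 or _b are one class to them, and where a whole thing is asked for, a point or a joint stands for the part that bears it (a point fixed in the world has none). Each returns a list of dicts, best first, with "p" (0 to 1); they miss things now and then, are a little off and sometimes report something else, mostly with a low value. They report only what shows in the picture. A call takes as long as a camera call. They do not tell look-alikes from the thing itself.
- look_for(target, picture): "point" ([column, row] in pixels, amid what is visible of it).
- tip_of(target, picture): "point" ([column, row] in pixels: a listed point, or the origin of a listed thing).
The state is a dict: "clock": time; "joint_pos": joint angles; "qvel": joint speeds; "tau": joint torques, N m; "tcp_pos": TCP position; "orientation": TCP orientation; "wrist_force": force on the tool from outside, world axes, zero at the start; "ft_torque": the same for the moment, N m; "finger_gap": finger opening in m; "grip_force": force on a finger pad.
Only numpy, scipy, OpenCV 4.12 (cv2) and the standard library are available. Lean on these libraries where they do the work, as an engineer would, in place of code of your own. Each camera call takes 0.05 s, during which the arm holds its last target. There are 200 camera calls.

TASK

The studio's ink photometer is to be zeroed with its sealed reference cell. Take the square glass cell with the finned stopper out of the wooden stand and lower it into the photometer's round well, turn it gently by the fin until its key drops into the slot of the drum and the stopper sits fully home, then go on turning it anticlockwise, drum and all, to the drum's stop, so that its clear faces stand across the light path; let go of it there. Keep the cell upright, never force the glass, and leave the other things where they are.

Things in the scene. Friction and masses are not known exactly. Their poses are not given: they have to be found in the camera images.
- cell_mid (a point): The reference cell: clear square glass with a black stopper and grip fin, 92 mm tall, about 70 g, loose, upright in an end well of the stand. This point: on its axis, 46 mm above its underside; z up. Its +y and -y glass faces are clear, +x and -x frosted. Glass part: passes as a cylinder 26 mm across, 50 mm long, its foot tapered over 6 mm to 18; then a round flange 40 mm across, 5 mm thick.
- cell_fin (a point): Centre of the cell's upright grip fin, 73.5 mm above the cell's underside, axes as cell_mid. The fin is 14 mm thick along the cell's y (grip it across this), 30 mm long along x, and reaches from the flange's top (55 mm above the underside) to the cell's top (92 mm).
- cell_key (a point): Middle of the flat underside of the cell's one key, 41 mm above the cell's underside and 9 mm below the flange's underside, axes as cell_mid. The key is a black block 6 mm wide that sticks out on the cell's -x side, from the glass to 26 mm from the cell's axis.
- photometer: White bench instrument, 159 x 204 mm, fixed; keypad and display at its front (-x). Origin on the table under the axis of its round well, z up. The light path runs along its y through the well, between two grey housings (tops at 67 mm). The glass of the cell breaks if cell and photometer press on each other with more than 40 N.
- well_mouth (a point): Centre of the flat top ring of the metal drum in the well, 70 mm above the table, axes as the photometer. Drum 60 mm across, bore 28.4 mm across and 55 mm deep. One radial slot for the key, bore to rim, 7.5 mm wide (mouth chamfered to 10 mm), 11 mm deep. Fully home, key in slot and flange on the drum, the cell's underside is at 20 mm (cell_mid 66 mm); with the key on top of the drum, at 29 mm.
- slot_at_stop (a point): Where the middle of the slot lies when the drum is at its stop: at the front, by the white index line on the dark collar; the cell's axes then match the photometer's. The drum turns about the vertical with 0.1 N m of friction, so it stays while the key slides lightly over it. It was left 20 to 70 degrees clockwise (from above) of the firm stop; just where is not measured: see or feel it.
- cell_stand: Pale wooden stand, 52 x 150 x 22 mm, fixed, with three wells 29 mm across and 14 mm deep in a row along its y, 50 mm apart, the middle one at its centre. Origin at the centre of its underside, z up. The cell stands in one end well and the round vial in the other; the middle one is empty.
- round_vial: Bystander: round glass vial with a white cap, 25 mm across, 72 mm tall, loose in the other end well of the stand. Origin at the centre of its underside.
- black_ink_jar: Bystander: black screw jar, 65 mm across, 88 mm tall, loose on the table. Origin at the centre of its underside.
- tape_roll: Bystander: roll of masking tape lying flat, 96 mm across, 25 mm high, loose. Origin at the centre of its underside.
- loose_marker: Bystander: thick marker pen lying on the table, 150 mm long along its y, 23 mm wide, loose. Origin at the centre of its underside.
Not all that is in view belongs to the job. What is shaped like the part that bears cell_mid but pink or turquoise is not meant.

How it is judged:
By the outcome, as a careful person would: the job done as asked, in the order asked, and still so for the second after the job is handed in, with the robot touching nothing.
It also fails if it takes over 72 s, if anything falls off the work surface, if the arm or the gripper's body presses on something with over 40 N, if the wrist force passes 120 N, or if a joint passes its speed limit or range.

## Working session

There is one attempt and no reset: what is moved stays moved. The work goes in short steps, Python scripts to look and compute and a tool call to move; the robot and the scene stay as the last step left them, time stands still between calls to the robot, and variables do not carry over. Pictures are saved under pics/ and viewed, at most 10 in all, crops included, and the job is handed in when it is done.

Besides the shell and the picture viewer there is one more tool, called by a JSON object that holds its "name" and its "arguments". jog_arm: Moves the arm, as the interface text tells. Its arguments: {"type":"object","properties":{"moves":{"type":"array","items":{"type":"object","properties":{"fingers":{"type":"number"},"slide":{"type":"array","items":{"type":"number"}},"angular":{"type":"array","items":{"type":"number"}}}}},"squeeze":{"type":"number"}},"required":["moves"]}

```bash
mkdir -p pics; cat > h.py <<'E'
from workcell import *
import numpy as np, cv2
from scipy.spatial.transform import Rotation as R
def cam(name):
    s=get_state(); p=read_camera(name)
    if name=="wrist":
        T=np.eye(4); q=s["orientation"]; T[:3,:3]=R.from_quat([q[1],q[2],q[3],q[0]]).as_matrix(); T[:3,3]=s["tcp_pos"]
        p["W"]=T@np.array(p["tool_from_camera"])
    else: p["W"]=np.array(p["world_from_camera"])
    f=240/np.tan(np.radians(p["fovy"]/2)); p["K"]=np.array([[f,0,p["cx"]],[0,f,p["cy"]],[0,0,1]])
    return p
def atz(p,px,z):
    u=cv2.undistortPoints(np.array([[px]],float),p["K"],np.array(p["D"],float))[0,0]
    d=p["W"][:3,:3]@np.array([u[0],u[1],1]); o=p["W"][:3,3]
    return o+d*(z-o[2])/d[2]
def proj(p,X):
    M=np.linalg.inv(p["W"]); r=cv2.Rodrigues(M[:3,:3])[0]
    return cv2.projectPoints(np.array([X],float),r,M[:3,3],p["K"],np.array(p["D"],float))[0].reshape(-1,2)
def save(p,n): cv2.imwrite("pics/"+n+".png",p["color"][:,:,::-1])
E
python3 - <<'E'
from h import *
Z=dict(cell_mid=.054,cell_fin=.0815,cell_key=.049,well_mouth=.07,slot_at_stop=.07,photometer=0,cell_stand=0,round_vial=.008,black_ink_jar=0)
for c in("top","side"):
    p=cam(c); save(p,c+"0"); print(c,p["W"].round(3).tolist())
    for t,z in Z.items():
        for d in tip_of(t,p)[:3]: print(t,np.round(d["point"],1),round(d["p"],2),atz(p,d["point"],z).round(4))
print(get_state())
E
```

```text
top [[-0.015, -0.986, 0.169, 0.332], [-1.0, 0.015, 0.0, -0.156], [-0.003, -0.169, -0.986, 1.002], [0.0, 0.0, 0.0, 1.0]]
cell_mid [437. 253.] 0.82 [ 0.4528 -0.4111  0.054 ]
cell_mid [385.6 231.4] 0.8 [ 0.5007 -0.3043  0.054 ]
cell_mid [424.5 217.9] 0.6 [ 0.5287 -0.3888  0.054 ]
cell_fin [389.4 232.9] 0.86 [ 0.4925 -0.3077  0.0815]
cell_fin [428.5 215.7] 0.83 [ 0.5275 -0.3906  0.0815]
cell_fin [440.1 251.3] 0.52 [ 0.4527 -0.4103  0.0815]
cell_key [438.  260.5] 0.72 [ 0.4374 -0.4136  0.049 ]
cell_key [386.2 242.1] 0.64 [ 0.4785 -0.3054  0.049 ]
cell_key [429.8 223.3] 0.6 [ 0.5178 -0.4008  0.049 ]
well_mouth [198.9 199.3] 0.96 [0.573  0.0902 0.07  ]
slot_at_stop [202.3 213.2] 0.87 [0.5428 0.082  0.07  ]
photometer [209.5 209.4] 0.7 [0.5672 0.0837 0.    ]
cell_stand [361.2 244.4] 0.56 [ 0.4817 -0.2571  0.    ]
round_vial [324.3 175.2] 0.6 [ 0.6407 -0.1776  0.008 ]
round_vial [342.3 243. ] 0.5 [ 0.4843 -0.2146  0.008 ]
black_ink_jar [322.6 175.5] 0.6 [ 0.6425 -0.1739  0.    ]
side [[0.986, -0.038, 0.163, 0.351], [-0.165, -0.375, 0.912, -1.064], [0.027, -0.926, -0.376, 0.445], [0.0, 0.0, 0.
[... 858 characters left out ...]
606  0.008 ]
{'clock': 1.0, 'joint_pos': array([9.63397132e-01, 3.13188913e-01, 4.60989875e-02, 1.30361807e+00,
       2.31949002e-05, 1.43120988e+00]), 'qvel': array([-0.00058462,  0.00058117, -0.0009997 , -0.00014929,  0.001016  ,
        0.00125163]), 'tau': array([-6.63344472e-04, -4.80476296e+01,  2.98817271e+01,  3.79569492e-04,
       -1.71655374e-04,  5.72856067e-06]), 'tcp_pos': array([0.25930193, 0.51324918, 0.24232908]), 'orientation': array([5.31758481e-06, 2.31779279e-01, 9.72768402e-01, 4.53543675e-05]), 'wrist_force': array([ 0.68625033,  0.26124066, -0.56957317]), 'ft_torque': array([-0.0230156 , -0.00060872,  0.01498091]), 'grip_force': 0.0, 'finger_gap': 0.0851505253022776}
```

View pics/top0.png

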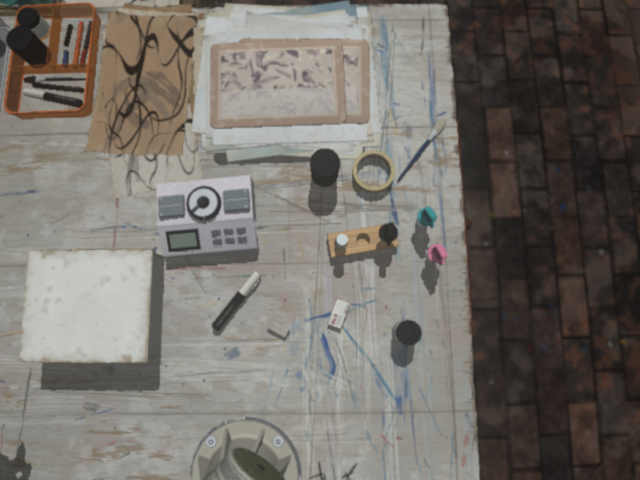

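View pics/side0.png

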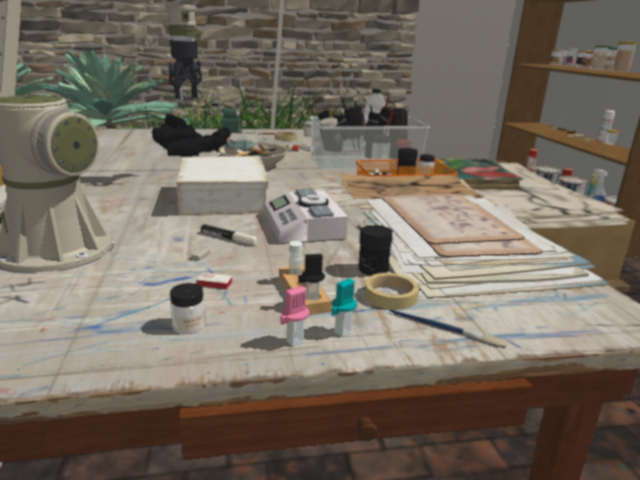

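```bash
cat >> h.py <<'E'
def rel(x,y,z,yaw=None):
    "slide mm to world target, and tool-z turn (deg) so the tool y axis is at world yaw (mod 180)"
    s=get_state(); q=s["orientation"]; r=R.from_quat([q[1],q[2],q[3],q[0]])
    print("slide",(r.inv().apply(np.array([x,y,z])-s["tcp_pos"])*1000).round(1), "tcp",s["tcp_pos"].round(4))
    ty=r.apply([0,1,0]); tz=r.apply([0,0,1]); a=np.degrees(np.arctan2(ty[1],ty[0])); print("yaw_y",a.round(2),"tilt",tz.round(4),"j6",s["joint_pos"][5].round(3),"F",s["wrist_force"].round(1),"t",round(s["clock"],2),"gap",s["finger_gap"])
    if yaw is not None: d=(yaw-a+90)%180-90; print("world turn",d.round(2),"-> angular z",(-d).round(2))
E
python3 - <<'E'
from h import *
p=cam("wrist"); print(np.array(p["tool_from_camera"]).round(3), p["fovy"]); rel(.46,.09,.25,90)
E
```

```text
[[ 0.    -0.953 -0.302  0.078]
 [ 1.     0.    -0.     0.   ]
 [ 0.    -0.302  0.953 -0.132]
 [ 0.     0.     0.     1.   ]] 67.04663072005702
slide [-370.  -287.3   -7.7] tcp [0.2593 0.5132 0.2423]
yaw_y 63.2 tilt [ 0.  0. -1.] j6 1.431 F [-0.1 -0.3  0.6] t 1.05 gap 0.08521347915278704
world turn 26.8 -> angular z -26.8
```

{"name": "jog_arm", "arguments": {"moves": [{"slide":[-39,-30,0],"angular":[0,0,-3]},{"slide":[-78,-60,0],"angular":[0,0,-6]},{"slide":[-117,-90,0],"angular":[0,0,-9]},{"slide":[-156,-120,0],"angular":[0,0,-12]},{"slide":[-200,-155,0],"angular":[0,0,-15]},{"slide":[-240,-185,0],"angular":[0,0,-18]},{"slide":[-280,-215,0],"angular":[0,0,-21]},{"slide":[-330,-250,0],"angular":[0,0,-24]},{"slide":[-400,-260,0],"angular":[0,0,-27]},{"slide":[-440,-250,0],"angular":[0,0,-27]}]}}

```text
schema error: expected keys fingers, slide, angular
```

{"name": "jog_arm", "arguments": {"moves": [{"slide":[0,0,0]},{"slide":[0,0,0]}]}}

```text
schema error: expected keys fingers, slide, angular
```

```bash
python3 - <<'E'
from h import *
rel(.5,-.308,.25,90)
p=cam("wrist"); save(p,"w1")
for t,z in dict(well_mouth=.07,slot_at_stop=.07,photometer=0).items():
    for d in tip_of(t,p)[:2]: print(t,np.round(d["point"],1),round(d["p"],2),atz(p,d["point"],z).round(4))
E
```

```text
slide [-585.1 -624.5   -7.7] tcp [0.2593 0.5132 0.2423]
yaw_y 63.2 tilt [ 0.  0. -1.] j6 1.431 F [-0.1 -0.3  0.6] t 1.05 gap 0.08521347915278704
world turn 26.8 -> angular z -26.8
```

View pics/w1.png

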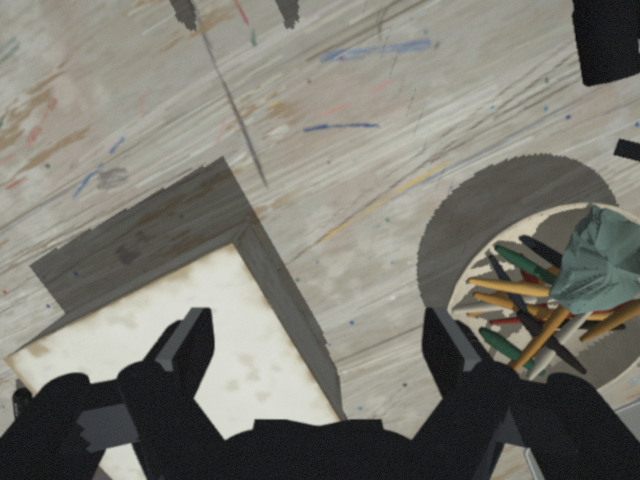

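{"name": "jog_arm", "arguments": {"moves": [{"fingers":0,"slide":[-39,-30,0],"angular":[0,0,-3]},{"fingers":0,"slide":[-78,-60,0],"angular":[0,0,-6]},{"fingers":0,"slide":[-117,-90,0],"angular":[0,0,-9]},{"fingers":0,"slide":[-150,-115,0],"angular":[0,0,-12]},{"fingers":0,"slide":[-182,-140,0],"angular":[0,0,-15]},{"fingers":0,"slide":[-214,-165,0],"angular":[0,0,-18]},{"fingers":0,"slide":[-246,-190,0],"angular":[0,0,-21]},{"fingers":0,"slide":[-278,-215,0],"angular":[0,0,-24]},{"fingers":0,"slide":[-317,-225,0],"angular":[0,0,-27]},{"fingers":0,"slide":[-355,-235,0],"angular":[0,0,-27]}]}}

```text
clock: 2.08
tcp_pos: [0.4607, 0.1504, 0.2429]
orientation: [0.0, -0.003, 1.0, 0.0]
wrist_force: [0.4, 0.9, 0.6]
finger_gap: 0.0853
grip_force: 0.0
```

```bash
python3 - <<'E'
from h import *
rel(.55,.089,.25,90)
E
```

```text
slide [-89.  -61.8  -7. ] tcp [0.4607 0.1504 0.2429]
yaw_y 90.3 tilt [ 7.e-04  2.e-04 -1.e+00] j6 0.144 F [0.4 0.9 0.6] t 2.08 gap 0.08532479231379066
world turn -0.3 -> angular z 0.3
```

{"name": "jog_arm", "arguments": {"moves": [{"fingers":0,"slide":[-32,-22,0],"angular":[0,0,0]},{"fingers":0,"slide":[-64,-44,0],"angular":[0,0,0]},{"fingers":0,"slide":[-89,-60,0],"angular":[0,0,0]},{"fingers":0,"slide":[-89,-60,0],"angular":[0,0,0]},{"fingers":0,"slide":[-89,-60,0],"angular":[0,0,0]}]}}

```text
clock: 2.5
tcp_pos: [0.5507, 0.0916, 0.2416]
orientation: [-0.001, -0.0, 1.0, 0.0]
wrist_force: [-0.7, 0.6, 0.1]
finger_gap: 0.0854
grip_force: 0.0
```

```bash
python3 - <<'E'
from h import *
rel(.495,-.308,.25,90)
p=cam("wrist"); save(p,"w2")
for t,z in dict(well_mouth=.07,slot_at_stop=.07,photometer=0).items():
    for d in tip_of(t,p)[:2]: print(t,np.round(d["point"],1),round(d["p"],2),atz(p,d["point"],z).round(4))
E
```

```text
slide [  56.  -399.6   -8.5] tcp [0.5507 0.0916 0.2416]
yaw_y 90.05 tilt [-1.e-03  2.e-04 -1.e+00] j6 0.02 F [-0.7  0.6  0.1] t 2.5 gap 0.08539301658899603
world turn -0.05 -> angular z 0.05
well_mouth [306.  238.9] 0.87 [0.5666 0.0816 0.07  ]
well_mouth [ 18.6 143.3] 0.47 [ 0.4826 -0.1602  0.07  ]
slot_at_stop [302.8 212.7] 0.7 [0.5431 0.079  0.07  ]
photometer [309.7 217.9] 0.79 [0.5648 0.0833 0.    ]
photometer [303.7 211.5] 0.32 [0.5579 0.0771 0.    ]
```

View pics/w2.png

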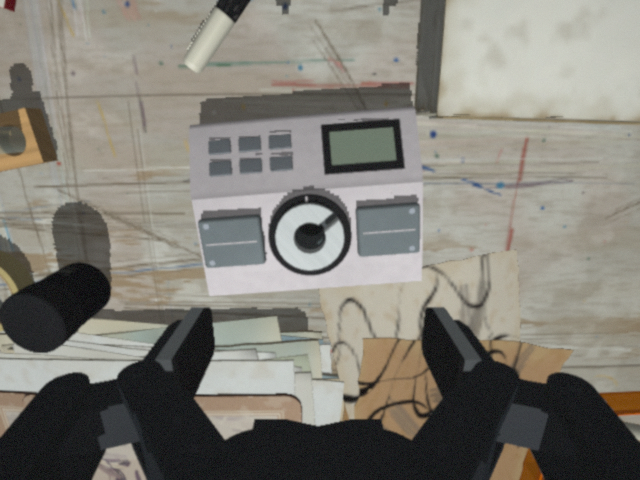

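```bash
python3 - <<'E'
from h import *
img=cv2.imread("pics/w2.png"); g=cv2.cvtColor(img,cv2.COLOR_BGR2GRAY)
p=cam("wrist")
b=(g>170).astype(np.uint8); n,l,s,c=cv2.connectedComponentsWithStats(b)
i=[k for k in range(1,n) if 265<s[k,0]<300 and 60<s[k,2]<90]; print(s[i])
k=i[0]; pts=cv2.findContours((l==k).astype(np.uint8),cv2.RETR_EXTERNAL,cv2.CHAIN_APPROX_NONE)[0]
h=cv2.convexHull(max(pts,key=len)); W=np.array([atz(p,q[0],.07)[:2] for q in h.astype(float)])
A=np.c_[2*W,np.ones(len(W))]; x=np.linalg.lstsq(A,(W**2).sum(1),rcond=None)[0]; r=np.sqrt(x[2]+x[0]**2+x[1]**2); print("centre",x[:2],"r",r)
for rad in (.019,.022,.025):
    a=np.radians(np.arange(0,360,1)); q=proj(p,np.c_[x[0]+rad*np.cos(a),x[1]+rad*np.sin(a),np.full(360,.07)])
    v=g[q[:,1].round().astype(int),q[:,0].round().astype(int)]; d=np.where(v<130)[0]; print(rad,d)
a=np.radians(np.arange(150,240)); 
for rad in (.0315,.033,.0345):
    q=proj(p,np.c_[x[0]+rad*np.cos(a),x[1]+rad*np.sin(a),np.full(90,.07)]); v=g[q[:,1].round().astype(int),q[:,0].round().astype(int)]; print(rad,150+np.where(v>120)[0])
# photometer front-edge yaw by white housing lines
for e in ((192,126),(412,110)): print(atz(p,e,.02))
for e in ((195,199),(421,182)): print(atz(p,e,.055))
for e in ((207,295),(421,281)): print(atz(p,e,.055))
E
```

```text
[[ 276  205   68   65 2434]]
centre [0.56416986 0.08647555] r 0.029676664712119858
0.019 [120 121 122 123 124 125 126 127 128 129 130 131 132 133 134 135 136 137
 138 139 140 141 142]
0.022 [121 122 123 124 125 126 127 128 129 130 131 132 133 134 135 136 137 138
 139 140 141 142]
0.025 [123 124 125 126 127 128 129 130 131 132 133 134 135 136 137 138 139 140]
0.0315 []
0.033 []
0.0345 [183 184 185 186]
[ 0.46972345 -0.02501437  0.02      ]
[0.45468851 0.18103064 0.02      ]
[ 0.53276609 -0.01641404  0.055     ]
[0.51662302 0.18502945 0.055     ]
[ 0.62756679 -0.01389577  0.055     ]
[0.61164431 0.19363871 0.055     ]
```

{"name": "jog_arm", "arguments": {"moves": [{"fingers":0,"slide":[3,-40,0],"angular":[0,0,0]},{"fingers":0,"slide":[6,-80,0],"angular":[0,0,0]},{"fingers":0,"slide":[9,-120,0],"angular":[0,0,0]},{"fingers":0,"slide":[12,-160,0],"angular":[0,0,0]},{"fingers":0,"slide":[15,-200,0],"angular":[0,0,0]},{"fingers":0,"slide":[18,-240,0],"angular":[0,0,0]},{"fingers":0,"slide":[24,-280,0],"angular":[0,0,0]},{"fingers":0,"slide":[30,-320,0],"angular":[0,0,0]},{"fingers":0,"slide":[40,-358,0],"angular":[0,0,0]},{"fingers":0,"slide":[56,-395,0],"angular":[0,0,0]}]}}

```text
clock: 3.58
tcp_pos: [0.4953, -0.3033, 0.2426]
orientation: [0.001, -0.003, 1.0, -0.0]
wrist_force: [0.9, -1.1, -0.1]
finger_gap: 0.0854
grip_force: 0.0
```

{"name": "jog_arm", "arguments": {"moves": [{"fingers":0,"slide":[20,0,0],"angular":[0,0,0]},{"fingers":0,"slide":[20,0,0],"angular":[0,0,0]},{"fingers":0,"slide":[20,0,0],"angular":[0,0,0]}]}}

```text
clock: 3.83
tcp_pos: [0.4745, -0.302, 0.2427]
orientation: [0.0, -0.001, 1.0, 0.0]
wrist_force: [-0.0, 0.0, -0.8]
finger_gap: 0.0851
grip_force: 0.0
```

```bash
python3 - <<'E'
from h import *
rel(.495,-.308,.25,90)
p=cam("wrist"); save(p,"w3"); np.savez("w3",W=p["W"],K=p["K"],D=p["D"])
for t,z in dict(cell_fin=.0815,cell_mid=.054,cell_key=.049,cell_stand=0,round_vial=.008).items():
    for d in tip_of(t,p)[:3]: print(t,np.round(d["point"],1),round(d["p"],2),atz(p,d["point"],z).round(4))
E
```

```text
slide [-20.5  -6.1  -7.3] tcp [ 0.4745 -0.302   0.2427]
yaw_y 90.15 tilt [ 4.e-04  3.e-04 -1.e+00] j6 -0.712 F [-0.   0.  -0.8] t 3.83 gap 0.08513295141128564
world turn -0.15 -> angular z 0.15
cell_fin [218.2 280.6] 0.97 [ 0.5263 -0.3895  0.0815]
cell_fin [314.5 250.3] 0.82 [ 0.4977 -0.3044  0.0815]
cell_fin [188.2 193.6] 0.64 [ 0.4489 -0.4081  0.0815]
cell_mid [202.5 190.2] 0.91 [ 0.4507 -0.4048  0.054 ]
cell_mid [317.2 237.4] 0.8 [ 0.4945 -0.3022  0.054 ]
cell_mid [224.7 272.5] 0.67 [ 0.5299 -0.3907  0.054 ]
cell_key [189.1 169.3] 0.91 [ 0.4327 -0.4169  0.049 ]
cell_key [216. 255.] 0.89 [ 0.5139 -0.3991  0.049 ]
cell_key [312.8 217.2] 0.62 [ 0.4766 -0.3063  0.049 ]
cell_stand [362.4 212.1] 0.62 [ 0.4828 -0.2544  0.    ]
round_vial [407.5 211.7] 0.84 [ 0.4804 -0.2085  0.008 ]
```

View pics/w3.png

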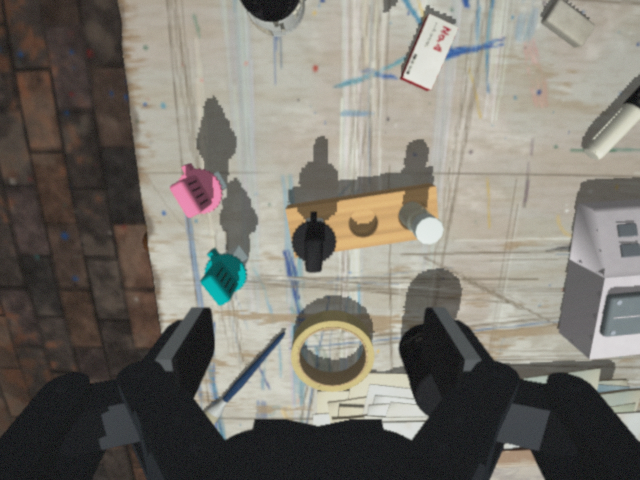

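{"name": "jog_arm", "arguments": {"moves": [{"fingers":0,"slide":[-15,-1,30],"angular":[0,0,0]},{"fingers":0,"slide":[-30,-2,60],"angular":[0,0,0]},{"fingers":0,"slide":[-35,-2,75],"angular":[0,0,0]},{"fingers":0,"slide":[-35,-2,75],"angular":[0,0,0]},{"fingers":0,"slide":[-35,-2,75],"angular":[0,0,0]}]}}

```text
clock: 4.55
tcp_pos: [0.5101, -0.3033, 0.1664]
orientation: [-0.001, -0.002, 1.0, 0.001]
wrist_force: [0.1, -0.7, -0.2]
finger_gap: 0.0851
grip_force: 0.0
```

```bash
python3 - <<'E'
from h import *
rel(.495,-.308,.25,90)
p=cam("wrist"); save(p,"w4"); np.savez("w4",W=p["W"],K=p["K"],D=p["D"])
for t,z in dict(cell_fin=.0815,cell_mid=.054,cell_key=.049).items():
    for d in tip_of(t,p)[:2]: print(t,np.round(d["point"],1),round(d["p"],2),atz(p,d["point"],z).round(4))
cv2.imwrite("pics/w4c.png",cv2.resize(p["color"][130:350,200:440,::-1],None,fx=2.7,fy=2.7,interpolation=cv2.INTER_CUBIC)*1)
E
```

```text
slide [ 15.3  -4.5 -83.6] tcp [ 0.5101 -0.3033  0.1664]
yaw_y 90.28 tilt [-0.0021  0.0017 -1.    ] j6 -0.676 F [ 0.1 -0.7 -0.2] t 4.55 gap 0.08507577557651043
world turn -0.28 -> angular z 0.28
cell_fin [146.7 161.6] 0.92 [ 0.4517 -0.405   0.0815]
cell_fin [313.5 236.5] 0.88 [ 0.4978 -0.3057  0.0815]
cell_mid [199.9 265.3] 0.76 [ 0.5282 -0.3884  0.054 ]
cell_mid [311.5 222.5] 0.75 [ 0.4958 -0.3073  0.054 ]
cell_key [152.9 129.4] 0.86 [ 0.4333 -0.4133  0.049 ]
cell_key [309.5 194.5] 0.63 [ 0.477  -0.3088  0.049 ]
```

View pics/w4c.png

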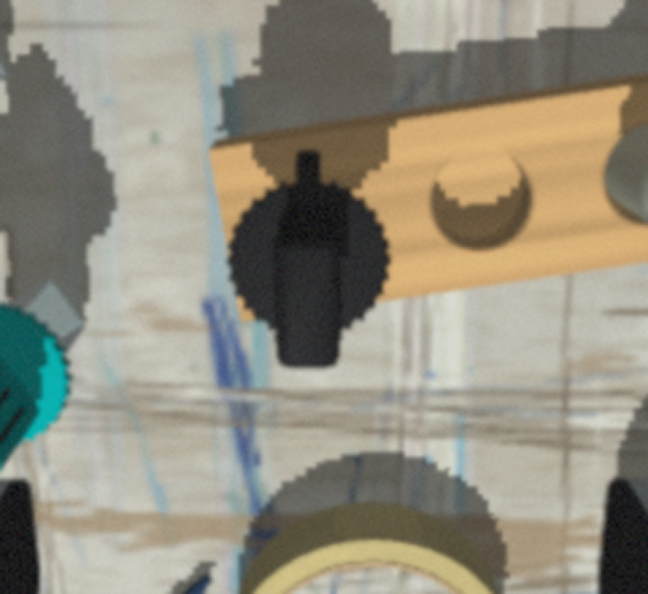

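```bash
python3 - <<'E'
from h import *
d=np.load("w4.npz"); p=dict(W=d["W"],K=d["K"],D=d["D"])
f=lambda u,v,z: atz(p,(u/2.7+200-.3,v/2.7+130-.3),z)
for a in ((276,245),(345,248),(279,364),(338,365)): print(f(*a,.1).round(4))
print("flange",f(229,257,.063),f(389,257,.063),f(309,330,.063)); print("key end",f(308,152,.057))
print(f(276,362,.1)-f(276,245,.1))
E
```

```text
[ 0.4828 -0.312   0.1   ]
[ 0.4834 -0.2976  0.1   ]
[ 0.5094 -0.3116  0.1   ]
[ 0.5096 -0.2988  0.1   ]
flange [ 0.49524255 -0.3253259   0.063     ] [ 0.49505899 -0.28547325  0.063     ] [ 0.51437847 -0.30535923  0.063     ]
key end [ 0.4698927  -0.30574979  0.057     ]
[ 0.02615242 -0.00021038  0.        ]
```

{"name": "jog_arm", "arguments": {"moves": [{"fingers":0,"slide":[14,-2,0],"angular":[0,0,0]},{"fingers":0,"slide":[14,-2,30],"angular":[0,0,0]},{"fingers":0.3,"slide":[14,-2,60],"angular":[0,0,0]},{"fingers":0.4,"slide":[14,-2,85],"angular":[0,0,0]},{"fingers":0.5,"slide":[14,-2,85],"angular":[0,0,0]},{"fingers":0.5,"slide":[14,-2,85],"angular":[0,0,0]},{"fingers":0.5,"slide":[14,-2,85],"angular":[0,0,0]}], "squeeze": 30}}

```text
clock: 5.33
tcp_pos: [0.4971, -0.3072, 0.0844]
orientation: [0.001, -0.002, 1.0, -0.001]
wrist_force: [0.2, -0.0, 0.6]
finger_gap: 0.0429
grip_force: 0.0
```

```bash
python3 - <<'E'
from h import *
rel(.496,-.305,.081,90)
p=cam("wrist"); save(p,"w5"); print(get_state()["orientation"])
cv2.imwrite("pics/w5c.png",p["color"][100:480,120:520,::-1])
E
```

```text
slide [1.1 2.3 3.4] tcp [ 0.4971 -0.3072  0.0844]
yaw_y 90.19 tilt [ 0.0022 -0.0017 -1.    ] j6 -0.694 F [ 0.2 -0.   0.6] t 5.33 gap 0.04292154863640061
world turn -0.19 -> angular z 0.19
[ 0.00151174 -0.00167876  0.99999671 -0.00121906]
```

View pics/w5c.png

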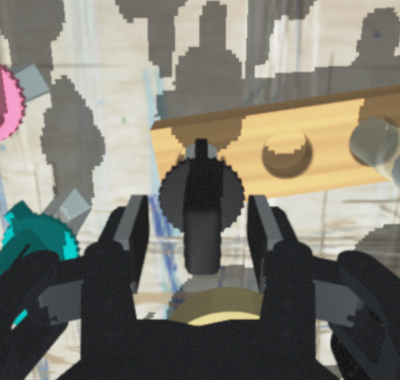

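{"name": "jog_arm", "arguments": {"moves": [{"fingers":0.7,"slide":[1,2,2],"angular":[0,0,0]},{"fingers":0.8,"slide":[1,2,2],"angular":[0,0,0]},{"fingers":0.9,"slide":[1,2,2],"angular":[0,0,0]},{"fingers":1,"slide":[1,2,2],"angular":[0,0,0]},{"fingers":1,"slide":[1,2,2],"angular":[0,0,0]},{"fingers":1,"slide":[1,2,2],"angular":[0,0,0]},{"fingers":1,"slide":[1,2,2],"angular":[0,0,0]}], "squeeze": 30}}

```text
clock: 5.97
tcp_pos: [0.4958, -0.3047, 0.0815]
orientation: [0.001, -0.002, 1.0, -0.001]
wrist_force: [-0.4, 1.7, 6.2]
finger_gap: 0.0138
grip_force: 33.0
```

```bash
python3 - <<'E'
from h import *
rel(.5642,.0865,.2,41.5); print(get_state()["grip_force"])
E
```

```text
slide [ -70.   390.9 -118.8] tcp [ 0.4958 -0.3047  0.0815]
yaw_y 90.2 tilt [ 0.0016 -0.001  -1.    ] j6 -0.693 F [-0.4  1.7  6.2] t 5.97 gap 0.013846219294083629
world turn -48.7 -> angular z 48.7
33.02420139312744
```

{"name": "jog_arm", "arguments": {"moves": [{"fingers":1,"slide":[0,0,-10],"angular":[0,0,0]},{"fingers":1,"slide":[0,0,-35],"angular":[0,0,0]},{"fingers":1,"slide":[0,0,-65],"angular":[0,0,0]},{"fingers":1,"slide":[0,0,-95],"angular":[0,0,0]},{"fingers":1,"slide":[0,0,-119],"angular":[0,0,0]},{"fingers":1,"slide":[-6,20,-119],"angular":[0,0,0]},{"fingers":1,"slide":[-12,50,-119],"angular":[0,0,6]},{"fingers":1,"slide":[-18,80,-119],"angular":[0,0,12]},{"fingers":1,"slide":[-24,110,-119],"angular":[0,0,18]},{"fingers":1,"slide":[-30,140,-119],"angular":[0,0,24]}]}}

```text
clock: 6.8
tcp_pos: [0.5246, -0.163, 0.1997]
orientation: [-0.0, 0.209, 0.978, 0.0]
wrist_force: [0.6, 0.2, -0.2]
finger_gap: 0.0133
grip_force: 31.9
```

```bash
python3 - <<'E'
from h import *
rel(.5642,.0865,.2,20)
E
```

```text
slide [ 6.580e+01  2.439e+02 -2.000e-01] tcp [ 0.5246 -0.163   0.1997]
yaw_y 65.87 tilt [-1.e-04  2.e-04 -1.e+00] j6 -0.026 F [ 0.6  0.2 -0.2] t 6.8 gap 0.013349631461663075
world turn -45.87 -> angular z 45.87
```

{"name": "jog_arm", "arguments": {"moves": [{"fingers":1,"slide":[8,30,0],"angular":[0,0,5]},{"fingers":1,"slide":[16,60,0],"angular":[0,0,10]},{"fingers":1,"slide":[24,90,0],"angular":[0,0,15]},{"fingers":1,"slide":[32,120,0],"angular":[0,0,20]},{"fingers":1,"slide":[40,150,0],"angular":[0,0,25]},{"fingers":1,"slide":[48,180,0],"angular":[0,0,31]},{"fingers":1,"slide":[57,210,0],"angular":[0,0,37]},{"fingers":1,"slide":[66,242,0],"angular":[0,0,43]},{"fingers":1,"slide":[66,242,0],"angular":[0,0,46]},{"fingers":1,"slide":[66,242,0],"angular":[0,0,46]}]}}

```text
clock: 7.63
tcp_pos: [0.5618, 0.0858, 0.1995]
orientation: [-0.0, 0.571, 0.821, -0.0]
wrist_force: [0.2, -0.2, -1.0]
finger_gap: 0.0136
grip_force: 31.9
```

```bash
python3 - <<'E'
from h import *
rel(.5642,.0865,.12,20)
p=cam("wrist"); save(p,"w6")
for c in ("wrist","side","top"):
  p=cam(c)
  for t,z in dict(cell_fin=.2,well_mouth=.07,cell_key=.167).items():
    for d in tip_of(t,p)[:2]: print(c,t,np.round(d["point"],1),round(d["p"],2),atz(p,d["point"],z).round(4))
E
```

```text
slide [-0.1  2.5 79.5] tcp [0.5618 0.0858 0.1995]
yaw_y 20.33 tilt [-2.e-04  0.e+00 -1.e+00] j6 1.226 F [ 0.2 -0.2 -1. ] t 7.63 gap 0.013569425685911757
world turn -0.33 -> angular z 0.33
wrist cell_fin [318.7 327.3] 0.79 [0.5625 0.0836 0.2   ]
wrist well_mouth [322.  237.1] 0.58 [0.5653 0.0841 0.07  ]
wrist cell_key [316.8 253.7] 0.91 [0.5546 0.1025 0.167 ]
wrist cell_key [292.5 230.2] 0.22 [0.5397 0.1096 0.167 ]
side cell_fin [293.1 299.6] 0.92 [ 0.4156 -0.631   0.2   ]
side cell_fin [313.8 147.5] 0.81 [0.5577 0.0507 0.2   ]
side well_mouth [314.1 200.1] 0.73 [0.5658 0.069  0.07  ]
side well_mouth [393.1 297.9] 0.6 [ 0.6016 -0.4138  0.07  ]
side cell_key [307.3 158.4] 0.91 [0.5495 0.0852 0.167 ]
side cell_key [283.9 323.8] 0.86 [ 0.4081 -0.621   0.167 ]
top cell_fin [439.  250.1] 0.65 [ 0.4393 -0.3757  0.2   ]
top cell_fin [429.4 215.4] 0.62 [ 0.5028 -0.3621  0.2   ]
top well_mouth [204.  200.7] 0.92 [0.5698 0.0792 0.07  ]
top cell_key [438.3 260.3] 0.85 [ 0.4247 -0.3823  0.167 ]
top cell_key [180.6 195.1] 0.62 [0.5568 0.1    0.167 ]
```

View pics/w6.png

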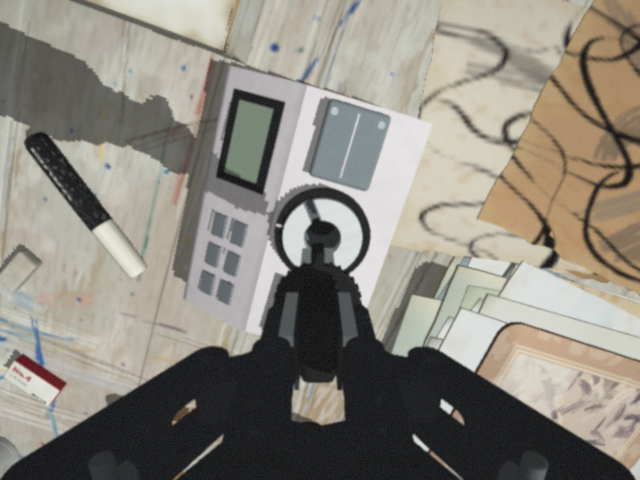

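```bash
python3 - <<'E'
from h import *
img=cv2.imread("pics/w6.png"); g=cv2.cvtColor(img,cv2.COLOR_BGR2GRAY); p=cam("wrist")
b=(g>170).astype(np.uint8); b[:, :278]=0; b[:,372:]=0; b[:190]=0; b[262:]=0
n,l,s,c=cv2.connectedComponentsWithStats(b); print(s)
# edge search along rays: outermost bright->dark
c0=np.array([.565,.086]); W=[]
for a in np.radians(np.arange(0,360,4)):
    rr=np.arange(.018,.036,.0002); q=proj(p,np.c_[c0[0]+rr*np.cos(a),c0[1]+rr*np.sin(a),np.full(len(rr),.07)])
    v=cv2.remap(g.astype(np.float32),q[None,:,0].astype(np.float32),q[None,:,1].astype(np.float32),cv2.INTER_LINEAR)[0]
    k=np.where((v[:-1]>=140)&(v[1:]<140))[0]
    if v[0]>170 and len(k): W.append(c0+rr[k[0]]*np.array([np.cos(a),np.sin(a)]))
W=np.array(W)
for _ in range(3):
    A=np.c_[2*W,np.ones(len(W))]; x=np.linalg.lstsq(A,(W**2).sum(1),rcond=None)[0]; r=np.sqrt(x[2]+x[0]**2+x[1]**2)
    e=np.hypot(*(W-x[:2]).T)-r; print("centre",x[:2],r,len(W),e.std()); W=W[abs(e)<.0012]
for rad in (.019,.022,.025):
    a=np.radians(np.arange(360)); q=proj(p,np.c_[x[0]+rad*np.cos(a),x[1]+rad*np.sin(a),np.full(360,.07)])
    v=g[q[:,1].round().astype(int),q[:,0].round().astype(int)]; print(rad,np.where(v<130)[0])
E
```

```text
[[     0      0    640    480 303970]
 [   278    190     12     10     66]
 [   340    190     32     72    555]
 [   314    199     48     63   1567]
 [   283    204     28     58   1027]
 [   278    225      2      1      2]
 [   278    256      4      6     13]]
centre [0.56586146 0.08232367] 0.03012909338713639 63 9.989086221385753e-05
centre [0.56586146 0.08232367] 0.03012909338713639 63 9.989086221385753e-05
centre [0.56586146 0.08232367] 0.03012909338713639 63 9.989086221385753e-05
0.019 [121 122 123 124 125 126 127 128 129 130 131 132 133 134 135 136 137 138
 139 239 240 241 242 243 244 245 246 247 248 249 250 251 252 253 254 255
 256 257 258 259 260 261 262 263 264 265 266 267 268 269 270 271 272 273
 274 275 276 277 278 279 280 281 282 283 284 285 286 287 288 289 290 291
 292 293 294 295 296 297 298 299 300 301 302 303 304 305 306 307 308 309
 310 311 312 313 314 315]
0.022 [122 123 124 125 126 127 128 129 130 131 132 133 134 135 136 137 245 246
 247 248 249 250 251 252 253 254 255 256 257 258 259 260 261 262 263 264
 265 266 267 268 269 270 271 272 273 274 275 276 277 278 279 280 281 282
 283 284 285 286 287 288 289 290 291 292 293 294 295 296 297 298 299 300
 301 302 303 304 305 306 307 308 309 310 311 312 313 314]
0.025 [124 125 126 127 128 129 130 131 132 133 134 135 136 137 252 253 254 255
 256 257 258 259 260 261 262 263 264 265 266 267 268 269 270 271 272 273
 274 275 276 277 278 279 280 281 282 283 284 285 286 287 288 289 290 291
 292 293 294 295 296 297 298 299 300 301 302 303 304 305 306 307 308 309
 310 311 312 313 314 315 316 317]
```

```bash
cat >> h.py <<'E'
def well(p,c0=(.563,.085),z=.07,r0=.026,thr=140):
    g=cv2.cvtColor(p["color"],cv2.COLOR_RGB2GRAY).astype(np.float32); c0=np.array(c0); W=[]
    for a in np.radians(np.arange(0,360,4)):
        rr=np.arange(.018,.036,.0002); q=proj(p,np.c_[c0[0]+rr*np.cos(a),c0[1]+rr*np.sin(a),np.full(len(rr),z)]).astype(np.float32)
        v=cv2.remap(g,q[None,:,0],q[None,:,1],cv2.INTER_LINEAR)[0]; k=np.where((v[:-1]>=thr)&(v[1:]<thr))[0]
        if v[0]>170 and len(k) and rr[k[0]]>r0: W.append(c0+rr[k[0]]*np.array([np.cos(a),np.sin(a)]))
    W=np.array(W)
    for _ in range(3):
        A=np.c_[2*W,np.ones(len(W))]; x=np.linalg.lstsq(A,(W**2).sum(1),rcond=None)[0]; r=np.sqrt(x[2]+x[0]**2+x[1]**2)
        e=np.hypot(*(W-x[:2]).T)-r; W=W[abs(e)<.001]
    return x[:2],r,len(W)
E
python3 - <<'E'
from h import *
for i in range(5):
    s=get_state(); p=cam("wrist"); print(s["tcp_pos"].round(4),s["orientation"].round(4),well(p))
E
```

```text
[0.562  0.0836 0.1993] [-0.000e+00  5.722e-01  8.201e-01  1.000e-04] (array([0.56554328, 0.08451141]), np.float64(0.030168923692951453), 63)
[0.562  0.0837 0.1993] [-0.000e+00  5.722e-01  8.201e-01  1.000e-04] (array([0.56554887, 0.08451115]), np.float64(0.030165983114612046), 63)
[0.562  0.0837 0.1993] [-0.      0.5722  0.8201  0.    ] (array([0.56554691, 0.08448461]), np.float64(0.030174691856224862), 63)
[0.562  0.0838 0.1993] [0.000e+00 5.721e-01 8.202e-01 1.000e-04] (array([0.56558637, 0.08450151]), np.float64(0.030158559267158453), 62)
[0.562  0.0838 0.1993] [-0.      0.5721  0.8202  0.    ] (array([0.56555563, 0.08453361]), np.float64(0.030149881223680564), 62)
```

{"name": "jog_arm", "arguments": {"moves": [{"fingers":1,"slide":[0,0,0],"angular":[0,0,-7]},{"fingers":1,"slide":[0,0,0],"angular":[0,0,-14]},{"fingers":1,"slide":[0,0,0],"angular":[0,0,-21]},{"fingers":1,"slide":[0,0,0],"angular":[0,0,-28]},{"fingers":1,"slide":[0,0,0],"angular":[0,0,-35]},{"fingers":1,"slide":[0,0,0],"angular":[0,0,-42]},{"fingers":1,"slide":[0,0,0],"angular":[0,0,-49]},{"fingers":1,"slide":[0,0,0],"angular":[0,0,-56]},{"fingers":1,"slide":[0,0,0],"angular":[0,0,-63]},{"fingers":1,"slide":[0,0,0],"angular":[0,0,-70]}]}}

```text
clock: 9.42
tcp_pos: [0.562, 0.0839, 0.1993]
orientation: [0.0, -0.005, 1.0, 0.0]
wrist_force: [0.1, 0.7, -0.7]
finger_gap: 0.0136
grip_force: 31.9
```

```bash
python3 - <<'E'
from h import *
for i in range(10):
    s=get_state(); p=cam("wrist")
    if i%3==0: print(s["tcp_pos"].round(4),well(p))
rel(.56,.085,.2,20)
save(p,"w7")
g=cv2.cvtColor(p["color"],cv2.COLOR_RGB2GRAY); x=well(p)[0]; a=np.radians(np.arange(360))
for rad in (.021,.0345):
    q=proj(p,np.c_[x[0]+rad*np.cos(a),x[1]+rad*np.sin(a),np.full(360,.07)]); v=g[q[:,1].round().astype(int),q[:,0].round().astype(int)]
    print(rad, 100+np.where(v[100:200]<130)[0] if rad<.03 else 150+np.where(v[150:230]>110)[0])
E
```

```text
[0.562  0.0839 0.1993] (array([0.56557121, 0.0844941 ]), np.float64(0.030208221925405274), 62)
[0.562  0.0838 0.1993] (array([0.56560288, 0.08446454]), np.float64(0.030232001767760742), 62)
[0.562  0.0838 0.1993] (array([0.56558128, 0.08446549]), np.float64(0.030223438597741355), 63)
[0.562  0.0838 0.1993] (array([0.56556283, 0.08447185]), np.float64(0.030218558402500477), 63)
slide [ 2.   1.2 -0.7] tcp [0.562  0.0838 0.1993]
yaw_y 90.15 tilt [ 1.e-04  1.e-04 -1.e+00] j6 0.004 F [ 0.1 -0.  -0.7] t 9.92 gap 0.01331853798773291
world turn -70.15 -> angular z 70.15
0.021 [122 123 124 125 126 127 128 129 130 131 132 133 134 135 136 137 138 139
 140 141]
0.0345 [183 184 185 186]
```

```bash
python3 - <<'E'
import cv2
a=cv2.imread("pics/w7.png")[200:400,220:420]; a=cv2.convertScaleAbs(a,alpha=2.2,beta=20)
cv2.imwrite("pics/w7c.png",cv2.resize(a,None,fx=3,fy=3,interpolation=cv2.INTER_CUBIC))
E
```

```text
(no output)
```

View pics/w7c.png

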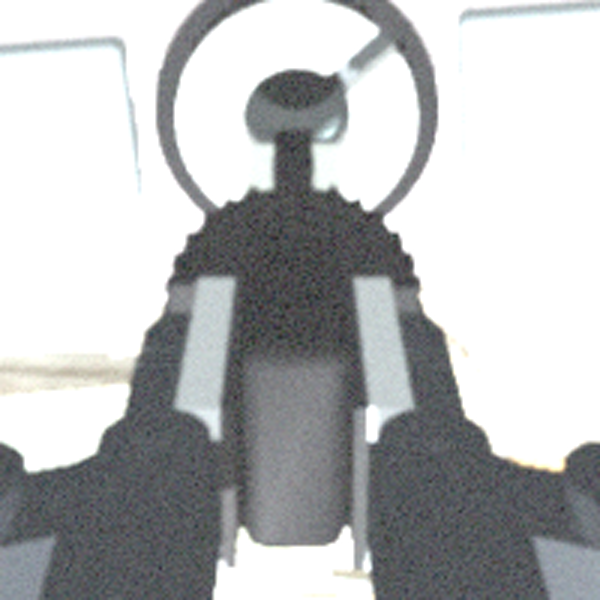

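```bash
python3 - <<'E'
from h import *
p=cam("wrist"); u=.1258
f=lambda a,b,z: atz(p,(a/3+220-.3,b/3+200-.3),z)
print("tcp",get_state()["tcp_pos"])
print("fin ends",f(295,360,u+.092),f(295,543,u+.092))
print("fin sides",f(247,450,u+.092),f(345,450,u+.092))
print("flange",f(295,188,u+.05), "key end",f(293,130,u+.041), f(293,130,u+.05))
print("flange l/r",f(168,285,u+.05),f(420,285,u+.05))
E
```

```text
tcp [0.56201935 0.08376898 0.19932411]
fin ends [0.54953538 0.08403962 0.2178    ] [0.57566004 0.08411962 0.2178    ]
fin sides [0.56196278 0.07823372 0.2178    ] [0.56192905 0.09016494 0.2178    ]
flange [0.5438206  0.08405121 0.1758    ] key end [0.53738842 0.08371974 0.1668    ] [0.53450183 0.08372212 0.1758    ]
flange l/r [0.56024697 0.0640587  0.1758    ] [0.56013358 0.10382691 0.1758    ]
```

{"name": "jog_arm", "arguments": {"moves": [{"fingers":1,"slide":[0,0,0],"angular":[0,0,7]},{"fingers":1,"slide":[0,0,0],"angular":[0,0,14]},{"fingers":1,"slide":[0,0,0],"angular":[0,0,21]},{"fingers":1,"slide":[-3.2,1.8,0],"angular":[0,0,28]},{"fingers":1,"slide":[-3.2,1.8,0],"angular":[0,0,35]},{"fingers":1,"slide":[-3.2,1.8,5],"angular":[0,0,42]},{"fingers":1,"slide":[-3.2,1.8,15],"angular":[0,0,49]},{"fingers":1,"slide":[-3.2,1.8,25],"angular":[0,0,56]},{"fingers":1,"slide":[-3.2,1.8,35],"angular":[0,0,63]},{"fingers":1,"slide":[-3.2,1.8,45],"angular":[0,0,70]}]}}

```text
clock: 10.8
tcp_pos: [0.5652, 0.0856, 0.1539]
orientation: [0.0, 0.575, 0.818, 0.0]
wrist_force: [-0.0, -1.4, -1.3]
finger_gap: 0.0135
grip_force: 32.0
```

{"name": "jog_arm", "arguments": {"moves": [{"fingers":1,"slide":[0,0,0],"angular":[0,0,0]},{"fingers":1,"slide":[0,0,0],"angular":[0,0,0]},{"fingers":1,"slide":[0,0,0],"angular":[0,0,0]},{"fingers":1,"slide":[0,0,0],"angular":[0,0,0]}]}}

```text
clock: 11.13
tcp_pos: [0.5658, 0.0856, 0.1551]
orientation: [0.001, 0.571, 0.821, 0.0]
wrist_force: [0.1, -0.3, -0.2]
finger_gap: 0.0137
grip_force: 31.9
```

```bash
python3 - <<'E'
from h import *
rel(.5652,.0856,.103,20)
p=cam("wrist"); save(p,"w8"); print(well(p))
cv2.imwrite("pics/w8c.png",cv2.convertScaleAbs(cv2.resize(p["color"][150:400,180:460,::-1],None,fx=2,fy=2),alpha=1.6,beta=10))
E
```

```text
slide [ 0.2 -0.6 52.1] tcp [0.5658 0.0856 0.1551]
yaw_y 20.31 tilt [ 1.4e-03  1.0e-04 -1.0e+00] j6 1.226 F [ 0.1 -0.3 -0.2] t 11.13 gap 0.013680650229549418
world turn -0.31 -> angular z 0.31
(array([0.56553806, 0.08448743]), np.float64(0.03020102384690203), 33)
```

View pics/w8c.png

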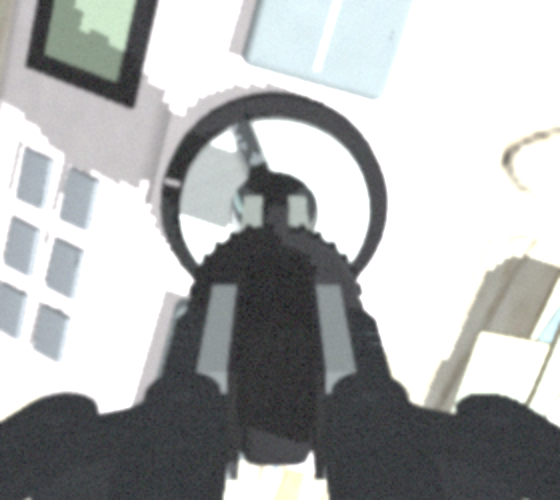

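{"name": "jog_arm", "arguments": {"moves": [{"fingers":1,"slide":[0,0,4],"angular":[0,0,0]},{"fingers":1,"slide":[0,0,8],"angular":[0,0,0]},{"fingers":1,"slide":[0,0,12],"angular":[0,0,0]},{"fingers":1,"slide":[0,0,15],"angular":[0,0,0]},{"fingers":1,"slide":[0,0,17],"angular":[0,0,0]},{"fingers":1,"slide":[0,0,19],"angular":[0,0,0]},{"fingers":1,"slide":[0,0,20],"angular":[0,0,0]},{"fingers":1,"slide":[0,0,20],"angular":[0,0,0]}]}}

```text
clock: 11.85
tcp_pos: [0.565, 0.0856, 0.134]
orientation: [-0.0, 0.572, 0.82, -0.0]
wrist_force: [0.0, 0.0, -1.2]
finger_gap: 0.0135
grip_force: 31.9
```

```bash
python3 - <<'E'
from h import *
rel(.5652,.0856,.103,20); print(get_state()["ft_torque"])
E
```

```text
slide [-0.   0.2 31. ] tcp [0.565  0.0856 0.134 ]
yaw_y 20.2 tilt [-5.e-04  1.e-04 -1.e+00] j6 1.228 F [ 0.   0.  -1.2] t 11.85 gap 0.013538325798441875
world turn -0.2 -> angular z 0.2
[0.03894233 0.06806265 0.05594665]
```

{"name": "jog_arm", "arguments": {"moves": [{"fingers":1,"slide":[0,0,4],"angular":[0,0,0]},{"fingers":1,"slide":[0,0,8],"angular":[0,0,0]},{"fingers":1,"slide":[0,0,12],"angular":[0,0,0]},{"fingers":1,"slide":[0,0,16],"angular":[0,0,0]},{"fingers":1,"slide":[0,0,20],"angular":[0,0,0]},{"fingers":1,"slide":[0,0,23],"angular":[0,0,0]},{"fingers":1,"slide":[0,0,25],"angular":[0,0,0]},{"fingers":1,"slide":[0,0,26],"angular":[0,0,0]},{"fingers":1,"slide":[0,0,26],"angular":[0,0,0]}]}}

```text
clock: 12.6
tcp_pos: [0.5651, 0.0856, 0.108]
orientation: [-0.0, 0.572, 0.82, -0.0]
wrist_force: [-0.2, -0.0, -1.7]
finger_gap: 0.0137
grip_force: 31.9
```

```bash
python3 - <<'E'
from h import *
rel(.5652,.0856,.103,20); print(get_state()["ft_torque"])
E
```

```text
slide [-0.   0.1  5. ] tcp [0.5651 0.0856 0.108 ]
yaw_y 20.2 tilt [-4.e-04  1.e-04 -1.e+00] j6 1.228 F [-0.2 -0.  -1.7] t 12.6 gap 0.013654274037647058
world turn -0.2 -> angular z 0.2
[ 0.08070365  0.01199952 -0.02114732]
```

{"name": "jog_arm", "arguments": {"moves": [{"fingers":1,"slide":[0,0,1.5],"angular":[0,0,0]},{"fingers":1,"slide":[0,0,3],"angular":[0,0,0]},{"fingers":1,"slide":[0,0,4],"angular":[0,0,0]},{"fingers":1,"slide":[0,0,4.5],"angular":[0,0,0]},{"fingers":1,"slide":[0,0,5],"angular":[0,0,0]},{"fingers":1,"slide":[0,0,5],"angular":[0,0,0]},{"fingers":1,"slide":[0,0,5],"angular":[0,0,0]}]}}

```text
clock: 13.18
tcp_pos: [0.5652, 0.0856, 0.1033]
orientation: [0.0, 0.572, 0.82, 0.0]
wrist_force: [0.3, -0.1, -0.8]
finger_gap: 0.0134
grip_force: 31.9
```

{"name": "jog_arm", "arguments": {"moves": [{"fingers":1,"slide":[0,0,0.3],"angular":[0,0,0]},{"fingers":1,"slide":[0,0,0.6],"angular":[0,0,0]},{"fingers":1,"slide":[0,0,0.6],"angular":[0,0,0]},{"fingers":1,"slide":[0,0,0.6],"angular":[0,0,0]}]}}

```text
clock: 13.52
tcp_pos: [0.5652, 0.0856, 0.1027]
orientation: [-0.0, 0.572, 0.82, 0.0]
wrist_force: [0.2, 0.3, -0.3]
finger_gap: 0.0132
grip_force: 31.9
```

{"name": "jog_arm", "arguments": {"moves": [{"fingers":1,"slide":[0,0,0.3],"angular":[0,0,0]},{"fingers":1,"slide":[0,0,0.6],"angular":[0,0,0]},{"fingers":1,"slide":[0,0,0.6],"angular":[0,0,0]},{"fingers":1,"slide":[0,0,0.6],"angular":[0,0,0]}]}}

```text
clock: 13.85
tcp_pos: [0.5653, 0.0856, 0.1024]
orientation: [0.0, 0.572, 0.82, 0.0]
wrist_force: [-1.0, -0.5, 3.1]
finger_gap: 0.0133
grip_force: 32.4
```

{"name": "jog_arm", "arguments": {"moves": [{"fingers":1,"slide":[0,0,0.2],"angular":[0,0,0]},{"fingers":1,"slide":[0,0,0.4],"angular":[0,0,0]},{"fingers":1,"slide":[0,0,0.4],"angular":[0,0,0]},{"fingers":1,"slide":[0,0,0.4],"angular":[0,0,0]}]}}

```text
clock: 14.18
tcp_pos: [0.5654, 0.0856, 0.1024]
orientation: [0.0, 0.572, 0.82, 0.0]
wrist_force: [-1.5, 0.1, 5.5]
finger_gap: 0.0132
grip_force: 32.9
```

{"name": "jog_arm", "arguments": {"moves": [{"fingers":1,"slide":[0,0,0],"angular":[0,0,-2]},{"fingers":1,"slide":[0,-0.1,0],"angular":[0,0,-4]},{"fingers":1,"slide":[0,-0.1,0],"angular":[0,0,-6]},{"fingers":1,"slide":[0,-0.2,0],"angular":[0,0,-8]},{"fingers":1,"slide":[0,-0.2,0],"angular":[0,0,-10]},{"fingers":1,"slide":[0,-0.25,0],"angular":[0,0,-12]},{"fingers":1,"slide":[0,-0.3,0],"angular":[0,0,-14]},{"fingers":1,"slide":[-0.1,-0.3,0],"angular":[0,0,-15]},{"fingers":1,"slide":[-0.1,-0.3,0],"angular":[0,0,-15]}]}}

```text
clock: 14.93
tcp_pos: [0.5663, 0.0856, 0.1024]
orientation: [0.001, 0.46, 0.888, 0.001]
wrist_force: [2.3, 1.0, 3.0]
finger_gap: 0.0136
grip_force: 32.5
```

{"name": "jog_arm", "arguments": {"moves": [{"fingers":1,"slide":[0,0,0],"angular":[0,0,-1]},{"fingers":1,"slide":[0,0,0],"angular":[0,0,-2]},{"fingers":1,"slide":[0,-0.1,0],"angular":[0,0,-3]},{"fingers":1,"slide":[0,-0.1,0],"angular":[0,0,-3]},{"fingers":1,"slide":[0,-0.1,0],"angular":[0,0,-3]}]}}

```text
clock: 15.35
tcp_pos: [0.5644, 0.0851, 0.1012]
orientation: [-0.0, 0.437, 0.9, -0.0]
wrist_force: [1.3, 0.1, -0.5]
finger_gap: 0.0135
grip_force: 32.1
```

```bash
python3 - <<'E'
from h import *
rel(.5652,.0856,.103,20); print(get_state()["ft_torque"])
E
```

```text
slide [-0.1  0.9 -1.8] tcp [0.5644 0.0851 0.1012]
yaw_y 38.19 tilt [-1.1e-03 -5.0e-04 -1.0e+00] j6 0.914 F [ 1.3  0.1 -0.5] t 15.35 gap 0.013487070980795003
world turn -18.19 -> angular z 18.19
[-0.02728428 -0.41528758 -0.01392458]
```

{"name": "jog_arm", "arguments": {"moves": [{"fingers":1,"slide":[0,0,0],"angular":[0,0,-1]},{"fingers":1,"slide":[0,0,0],"angular":[0,0,-2]},{"fingers":1,"slide":[0,0,0],"angular":[0,0,-3]},{"fingers":1,"slide":[0,0,0],"angular":[0,0,-3]},{"fingers":1,"slide":[0,0,0.5],"angular":[0,0,-3]},{"fingers":1,"slide":[0,0,1],"angular":[0,0,-3]},{"fingers":1,"slide":[0,0,1.5],"angular":[0,0,-3]},{"fingers":1,"slide":[0,0,1.5],"angular":[0,0,-3]}]}}

```text
clock: 16.02
tcp_pos: [0.5645, 0.0853, 0.0999]
orientation: [-0.0, 0.413, 0.911, -0.0]
wrist_force: [-0.3, -0.8, -1.0]
finger_gap: 0.0139
grip_force: 31.9
```

{"name": "jog_arm", "arguments": {"moves": [{"fingers":1,"slide":[0,0,0.5],"angular":[0,0,0]},{"fingers":1,"slide":[0,0,1],"angular":[0,0,0]},{"fingers":1,"slide":[0,0,1],"angular":[0,0,0]},{"fingers":1,"slide":[0,0,1],"angular":[0,0,0]}]}}

```text
clock: 16.35
tcp_pos: [0.5647, 0.0853, 0.0991]
orientation: [-0.0, 0.413, 0.911, -0.0]
wrist_force: [0.8, -0.3, -0.7]
finger_gap: 0.0133
grip_force: 31.9
```

Dropping freely. Continue toward home (TCP about 0.0935).

{"name": "jog_arm", "arguments": {"moves": [{"fingers":1,"slide":[0,0,0.7],"angular":[0,0,0]},{"fingers":1,"slide":[0,0,1.4],"angular":[0,0,0]},{"fingers":1,"slide":[0,0,2.1],"angular":[0,0,0]},{"fingers":1,"slide":[0,0,2.8],"angular":[0,0,0]},{"fingers":1,"slide":[0,0,3.5],"angular":[0,0,0]},{"fingers":1,"slide":[0,0,4],"angular":[0,0,0]},{"fingers":1,"slide":[0,0,4.5],"angular":[0,0,0]},{"fingers":1,"slide":[0,0,4.5],"angular":[0,0,0]}]}}

```text
clock: 17.02
tcp_pos: [0.5648, 0.0853, 0.0946]
orientation: [-0.0, 0.413, 0.911, 0.0]
wrist_force: [-0.7, -0.6, -1.4]
finger_gap: 0.0135
grip_force: 31.9
```

{"name": "jog_arm", "arguments": {"moves": [{"fingers":1,"slide":[0,0,0.5],"angular":[0,0,0]},{"fingers":1,"slide":[0,0,1],"angular":[0,0,0]},{"fingers":1,"slide":[0,0,1],"angular":[0,0,0]},{"fingers":1,"slide":[0,0,1],"angular":[0,0,0]}]}}

```text
clock: 17.35
tcp_pos: [0.5649, 0.0854, 0.0937]
orientation: [-0.0, 0.413, 0.911, 0.0]
wrist_force: [-0.1, -0.2, -0.9]
finger_gap: 0.0134
grip_force: 31.9
```

{"name": "jog_arm", "arguments": {"moves": [{"fingers":1,"slide":[0,0,0.3],"angular":[0,0,0]},{"fingers":1,"slide":[0,0,0.6],"angular":[0,0,0]},{"fingers":1,"slide":[0,0,0.6],"angular":[0,0,0]},{"fingers":1,"slide":[0,0,0.6],"angular":[0,0,0]}]}}

```text
clock: 17.68
tcp_pos: [0.5649, 0.0853, 0.0935]
orientation: [0.0, 0.413, 0.911, 0.0]
wrist_force: [-2.6, -0.4, 4.7]
finger_gap: 0.0137
grip_force: 32.7
```

```bash
python3 - <<'E'
from h import *
rel(.5644,.0844,.0935,94.5); print(get_state()["ft_torque"])
E
```

```text
slide [-0.4 -1.   0. ] tcp [0.5649 0.0853 0.0935]
yaw_y 41.2 tilt [ 4.e-04  0.e+00 -1.e+00] j6 0.861 F [-2.6 -0.4  4.7] t 17.68 gap 0.013706569566827325
world turn 53.3 -> angular z -53.3
[ 0.01548727  0.35143031 -0.0096125 ]
```

{"name": "jog_arm", "arguments": {"moves": [{"fingers":1,"slide":[0,-0.1,0],"angular":[0,0,-4]},{"fingers":1,"slide":[0,-0.2,0],"angular":[0,0,-8]},{"fingers":1,"slide":[0,-0.3,0],"angular":[0,0,-12]},{"fingers":1,"slide":[0,-0.4,0],"angular":[0,0,-16]},{"fingers":1,"slide":[-0.1,-0.5,0],"angular":[0,0,-20]},{"fingers":1,"slide":[-0.1,-0.55,0],"angular":[0,0,-24]},{"fingers":1,"slide":[-0.1,-0.6,0],"angular":[0,0,-28]},{"fingers":1,"slide":[-0.2,-0.7,0],"angular":[0,0,-32]},{"fingers":1,"slide":[-0.2,-0.75,0],"angular":[0,0,-36]},{"fingers":1,"slide":[-0.2,-0.8,0],"angular":[0,0,-40]}]}}

```text
clock: 18.52
tcp_pos: [0.5648, 0.0854, 0.0935]
orientation: [0.0, 0.075, 0.997, 0.001]
wrist_force: [-1.1, 1.2, 3.1]
finger_gap: 0.0137
grip_force: 32.6
```

```bash
python3 - <<'E'
from h import *
cam("wrist"); rel(.5644,.0844,.0935,94.5); print(get_state()["ft_torque"])
E
```

```text
slide [ 0.2 -1.   0. ] tcp [0.5648 0.0854 0.0935]
yaw_y 81.59 tilt [ 0.001   0.0016 -1.    ] j6 0.156 F [-0.8  2.6  3.7] t 18.57 gap 0.013816938449497445
world turn 12.91 -> angular z -12.91
[0.58574305 0.1708902  0.03810836]
```

Approach the stop gently, a degree at a time.

{"name": "jog_arm", "arguments": {"moves": [{"fingers":1,"slide":[0,-0.2,0],"angular":[0,0,-2]},{"fingers":1,"slide":[0,-0.4,0],"angular":[0,0,-4]},{"fingers":1,"slide":[0,-0.6,0],"angular":[0,0,-6]},{"fingers":1,"slide":[0,-0.6,0],"angular":[0,0,-8]},{"fingers":1,"slide":[0,-0.6,0],"angular":[0,0,-10]},{"fingers":1,"slide":[0,-0.6,0],"angular":[0,0,-11]},{"fingers":1,"slide":[0,-0.6,0],"angular":[0,0,-11]},{"fingers":1,"slide":[0,-0.6,0],"angular":[0,0,-11]}]}}

```text
clock: 19.23
tcp_pos: [0.5646, 0.085, 0.0935]
orientation: [0.0, -0.019, 1.0, 0.001]
wrist_force: [-1.8, 4.9, 4.4]
finger_gap: 0.0137
grip_force: 32.8
```

```bash
python3 - <<'E'
from h import *
cam("wrist"); rel(.5644,.0844,.0935,94.5); print(get_state()["ft_torque"])
E
```

```text
slide [ 0.2 -0.7  0. ] tcp [0.5646 0.0851 0.0935]
yaw_y 92.15 tilt [ 9.0e-04  2.1e-03 -1.0e+00] j6 -0.03 F [-1.7  5.2  4.8] t 19.28 gap 0.013210157732803486
world turn 2.35 -> angular z -2.35
[ 1.26557389  0.20605871 -0.01602565]
```

{"name": "jog_arm", "arguments": {"moves": [{"fingers":1,"slide":[0,0,0],"angular":[0,0,-0.5]},{"fingers":1,"slide":[0,0,0],"angular":[0,0,-1]},{"fingers":1,"slide":[0,0,0],"angular":[0,0,-1]},{"fingers":1,"slide":[0,0,0],"angular":[0,0,-1]}]}}

```text
clock: 19.62
tcp_pos: [0.5646, 0.085, 0.0935]
orientation: [0.0, -0.028, 1.0, 0.001]
wrist_force: [-1.3, 5.5, 5.0]
finger_gap: 0.0134
grip_force: 32.8
```

```bash
python3 - <<'E'
from h import *
cam("wrist"); rel(.5644,.0844,.0935,94.5); print(get_state()["ft_torque"])
E
```

```text
slide [ 0.2 -0.6 -0. ] tcp [0.5646 0.085  0.0935]
yaw_y 93.15 tilt [ 8.0e-04  2.1e-03 -1.0e+00] j6 -0.047 F [-0.2  5.8  4.6] t 19.67 gap 0.013756420249384126
world turn 1.35 -> angular z -1.35
[ 1.21649329  0.2059152  -0.03480191]
```

{"name": "jog_arm", "arguments": {"moves": [{"fingers":1,"slide":[0,0.4,0],"angular":[0,0,-0.5]},{"fingers":1,"slide":[0,0.6,0],"angular":[0,0,-1]},{"fingers":1,"slide":[0,0.6,0],"angular":[0,0,-1.5]},{"fingers":1,"slide":[0,0.6,0],"angular":[0,0,-1.5]},{"fingers":1,"slide":[0,0.6,0],"angular":[0,0,-1.5]}]}}

```text
clock: 20.08
tcp_pos: [0.5645, 0.085, 0.0935]
orientation: [0.0, -0.04, 0.999, 0.0]
wrist_force: [-1.2, 4.2, 4.8]
finger_gap: 0.0136
grip_force: 32.8
```

```bash
python3 - <<'E'
from h import *
cam("wrist"); rel(.5644,.0844,.0935,94.5); print(get_state()["ft_torque"])
E
```

```text
slide [ 0.2 -0.7  0. ] tcp [0.5645 0.0851 0.0935]
yaw_y 94.64 tilt [ 8.e-04  9.e-04 -1.e+00] j6 -0.072 F [-0.7  4.2  6.3] t 20.13 gap 0.013481855615252683
world turn -0.14 -> angular z 0.14
[8.93571200e-01 2.55468989e-01 2.83472713e-04]
```

{"name": "jog_arm", "arguments": {"moves": [{"fingers":1,"slide":[0,0,0],"angular":[0,0,-0.5]},{"fingers":1,"slide":[0,0,0],"angular":[0,0,-1]},{"fingers":1,"slide":[0,0,0],"angular":[0,0,-1]},{"fingers":1,"slide":[0,0,0],"angular":[0,0,-1]}]}}

```text
clock: 20.47
tcp_pos: [0.5645, 0.0852, 0.0935]
orientation: [0.0, -0.049, 0.999, 0.001]
wrist_force: [-1.5, 4.2, 5.6]
finger_gap: 0.0138
grip_force: 32.9
```

```bash
python3 - <<'E'
from h import *
cam("wrist"); rel(.5644,.0844,.0935,94.5); print(get_state()["ft_torque"])
E
```

```text
slide [ 0.2 -0.8  0. ] tcp [0.5645 0.0852 0.0935]
yaw_y 95.62 tilt [ 7.0e-04  1.2e-03 -1.0e+00] j6 -0.09 F [-1.5  4.   6.1] t 20.52 gap 0.013670225169084909
world turn -1.12 -> angular z 1.12
[ 0.96411216  0.20392738 -0.1572756 ]
```

{"name": "jog_arm", "arguments": {"moves": [{"fingers":1,"slide":[0,0.3,0],"angular":[0,0,-0.5]},{"fingers":1,"slide":[0,0.3,0],"angular":[0,0,-1]},{"fingers":1,"slide":[0,0.3,0],"angular":[0,0,-1.5]},{"fingers":1,"slide":[0,0.3,0],"angular":[0,0,-1.5]},{"fingers":1,"slide":[0,0.3,0],"angular":[0,0,-1.5]}]}}

```text
clock: 20.93
tcp_pos: [0.5645, 0.0856, 0.0935]
orientation: [0.0, -0.062, 0.998, 0.001]
wrist_force: [-0.1, 5.4, 4.1]
finger_gap: 0.0129
grip_force: 33.0
```

```bash
python3 - <<'E'
from h import *
p=cam("wrist"); rel(.5644,.0844,.0935,94.5); print(get_state()["ft_torque"]); save(p,"w9")
cv2.imwrite("pics/w9c.png",cv2.convertScaleAbs(cv2.resize(p["color"][80:360,170:470,::-1],None,fx=2,fy=2),alpha=1.6,beta=10))
E
```

```text
slide [ 0.2 -1.1  0. ] tcp [0.5645 0.0856 0.0935]
yaw_y 97.1 tilt [ 7.0e-04  1.4e-03 -1.0e+00] j6 -0.115 F [-0.7  5.1  5.3] t 20.98 gap 0.013395195074243414
world turn -2.6 -> angular z 2.6
[ 1.01208189  0.3015945  -0.32235961]
```

{"name": "jog_arm", "arguments": {"moves": [{"fingers":1,"slide":[0,0.2,0],"angular":[0,0,0.5]},{"fingers":1,"slide":[0,0.3,0],"angular":[0,0,1]},{"fingers":1,"slide":[0,0.3,-0.3],"angular":[0,0,1.3]},{"fingers":1,"slide":[0,0.3,-0.3],"angular":[0,0,1.3]}]}}

```text
clock: 21.32
tcp_pos: [0.5644, 0.0854, 0.0935]
orientation: [0.0, -0.051, 0.999, 0.0]
wrist_force: [-1.4, 3.9, 4.3]
finger_gap: 0.0128
grip_force: 32.6
```

```bash
python3 - <<'E'
from h import *
p=cam("wrist"); rel(.5644,.0844,.0935,94.5); print(get_state()["ft_torque"])
E
```

```text
slide [ 0.1 -1.1  0. ] tcp [0.5644 0.0855 0.0935]
yaw_y 95.87 tilt [ 4.e-04  5.e-04 -1.e+00] j6 -0.093 F [-0.5  3.7  4.3] t 21.37 gap 0.01298081056644598
world turn -1.37 -> angular z 1.37
[ 0.83989808  0.10779799 -0.07400682]
```

Torque rose against the stop and relaxes on backing off. Release slowly and rise.

{"name": "jog_arm", "arguments": {"moves": [{"fingers":0.8,"slide":[0,0.3,0],"angular":[0,0,0]},{"fingers":0.75,"slide":[0,0.3,0],"angular":[0,0,0]},{"fingers":0.7,"slide":[0,0.3,0],"angular":[0,0,0]},{"fingers":0.6,"slide":[0,0.3,0],"angular":[0,0,0]},{"fingers":0.5,"slide":[0,0.3,0],"angular":[0,0,0]},{"fingers":0.5,"slide":[0,0.3,0],"angular":[0,0,0]},{"fingers":0.5,"slide":[0,0.3,0],"angular":[0,0,0]}]}}

```text
clock: 21.95
tcp_pos: [0.5641, 0.0855, 0.0933]
orientation: [-0.0, -0.051, 0.999, -0.0]
wrist_force: [0.2, 0.6, 1.0]
finger_gap: 0.0429
grip_force: 0.0
```

{"name": "jog_arm", "arguments": {"moves": [{"fingers":0.5,"slide":[0,0,-8],"angular":[0,0,0]},{"fingers":0.5,"slide":[0,0,-20],"angular":[0,0,0]},{"fingers":0.5,"slide":[0,0,-40],"angular":[0,0,0]},{"fingers":0.4,"slide":[0,0,-65],"angular":[0,0,0]},{"fingers":0.2,"slide":[0,0,-90],"angular":[0,0,0]},{"fingers":0,"slide":[0,0,-105],"angular":[0,0,0]},{"fingers":0,"slide":[0,0,-105],"angular":[0,0,0]},{"fingers":0,"slide":[0,0,-105],"angular":[0,0,0]},{"fingers":0,"slide":[0,0,-105],"angular":[0,0,0]},{"fingers":0,"slide":[0,0,-105],"angular":[0,0,0]}]}}

```text
clock: 22.78
tcp_pos: [0.5633, 0.0855, 0.1971]
orientation: [-0.001, -0.051, 0.999, 0.0]
wrist_force: [-0.0, 0.2, -0.5]
finger_gap: 0.0857
grip_force: 0.0
```

```bash
python3 - <<'E'
from h import *
for i in range(5): cam("wrist")
p=cam("wrist"); save(p,"w10"); rel(.5656,.0845,.2,94.5)
for t,z in dict(cell_fin=.0935,cell_mid=.066,cell_key=.061,slot_at_stop=.07).items():
    for d in tip_of(t,p)[:1]: print(t,np.round(d["point"],1),round(d["p"],2),atz(p,d["point"],z).round(4))
c=well(p); print(c); x=np.array([.5656,.0845])
g=cv2.cvtColor(p["color"],cv2.COLOR_RGB2GRAY); a=np.radians(np.arange(360))
# dark slot/key sector just outside the flange, at drum-top level
for rad in (.024,.026,.028,.0345):
    q=proj(p,np.c_[x[0]+rad*np.cos(a),x[1]+rad*np.sin(a),np.full(360,.07)]); v=g[q[:,1].round().astype(int),q[:,0].round().astype(int)]
    print(rad, 110+np.where(v[110:250]<130)[0] if rad<.03 else 150+np.where(v[150:230]>110)[0])
# flange circle (z=.075) and fin top (z=.112): dark pixels
r=lambda X: proj(p,np.array([X]))[0]
pts=[]
for X,Y in [(i,j) for i in np.arange(-.03,.03,.0005) for j in np.arange(-.03,.03,.0005)]: pts.append([x[0]+X,x[1]+Y,.112])
q=proj(p,np.array(pts))[:].round().astype(int); v=g[q[:,1],q[:,0]]; print("dark grey percentiles",np.percentile(v,[5,20,40,60]))
i0=g[200:300:4,260:380:4]; print(i0)
E
```

```text
slide [-1.6 -1.2 -2.2] tcp [0.5639 0.0856 0.1978]
yaw_y 95.9 tilt [-9.e-04  1.e-04 -1.e+00] j6 -0.093 F [-0.7 -0.   0.1] t 23.08 gap 0.08544966385646918
world turn -1.4 -> angular z 1.4
cell_mid [318.7 238.3] 0.71 [0.5669 0.0868 0.066 ]
cell_key [316.5 207.8] 0.65 [0.5446 0.0828 0.061 ]
slot_at_stop [313.2 207.1] 0.63 [0.5424 0.0802 0.07  ]Traceback (most recent call last):
  File "<stdin>", line 6, in <module>
  File "h.py", line 34, in well
    A=np.c_[2*W,np.ones(len(W))]; x=np.linalg.lstsq(A,(W**2).sum(1),rcond=None)[0]; r=np.sqrt(x[2]+x[0]**2+x[1]**2)
                                                      ~~~~~~~~~~^^^
    return umr_sum(a, axis, dtype, out, keepdims, initial, where)
numpy.exceptions.AxisError: axis 1 is out of bounds for array of dimension 1
```

```bash
python3 - <<'E'
from h import *
p=cam("wrist"); g=cv2.cvtColor(p["color"],cv2.COLOR_RGB2GRAY); x=np.array([.5656,.0845]); a=np.radians(np.arange(360))
for rad in (.023,.025,.027,.0285):
    q=proj(p,np.c_[x[0]+rad*np.cos(a),x[1]+rad*np.sin(a),np.full(360,.07)]); v=g[q[:,1].round().astype(int),q[:,0].round().astype(int)]
    print(rad, v[100:260:4], 110+np.where(v[110:250]<110)[0])
q=proj(p,np.c_[x[0]+.0345*np.cos(a),x[1]+.0345*np.sin(a),np.full(360,.07)]); v=g[q[:,1].round().astype(int),q[:,0].round().astype(int)]; print("index",150+np.where(v[150:230]>110)[0])
# fin top: grey-level map on the z=.112 plane
n=64; X,Y=np.meshgrid(np.linspace(-.024,.024,n),np.linspace(-.024,.024,n),indexing="ij")
q=proj(p,np.c_[(x[0]+X).ravel(),(x[1]+Y).ravel(),np.full(n*n,.112)]).astype(np.float32)
m=cv2.remap(g,q[:,0].reshape(n,n),q[:,1].reshape(n,n),cv2.INTER_LINEAR)
print(m[::4,::4])
E
```

```text
0.023 [202 197 204 207 185 168 189 195 184 131 121 155 141 119 106 105 106 102
  78  36  24  20  33  78 128 126 195 200 178 210 209 206 206 209 211 211
 211 208 211 210] [137 138 139 154 156 157 158 159 160 161 162 163 164 165 166 167 168 169
 170 171 172 173 174 175 176 177 178 179 180 181 182 183 184 185 186 187
 188 189 190 191 192 193 194 195 197]
0.025 [207 205 209 206 210 210 210 206 203 201 202 210 208 206 133 105 106 104
  90  51  17  18  32  97 150 208 210 210 209 210 211 210 206 209 210 210
 211 209 210 210] [157 158 159 160 161 162 163 164 165 166 167 168 169 170 171 172 173 174
 175 176 177 178 179 180 181 182 183 184 185 186 187 188 189 190 191 192
 193]
0.027 [206 208 209 210 211 209 205 204 208 211 210 213 211 208 168 106 106 106
  98  47  22  26  57 106 205 206 209 211 210 208 209 210 208 205 209 211
 211 210 211 212] [160 161 162 163 164 165 166 167 168 169 170 171 172 173 174 175 176 177
 178 179 180 181 182 183 184 185 186 187 188 189 190 191 192]
0.0285 [204 206 209 206 211 204 204 201 210 210 206 205 208 204 186 105 107 109
  95  61  42  38  70 112 206 206 208 20
[... 560 characters left out ...]
  42  30  41  41  62 204 206]
 [207 208 207  68  41  42  30  43  44  39  33  38  41 145 205 203]
 [164 213 212 168  44  46  33  44  45  40  31  42  54 193 207 172]
 [ 57 213 213 214 156  47  35  45  44  45  34  50 168 211 209  57]
 [ 49 117 217 216 217 201  76  42  46  41  36 196 215 213 133  43]
 [136  47 122 214 215 215 160  47  47  44  35 196 211 143  44 146]
 [215 139  46  78 198 217 211  44  48  42  36 169  79  40 138 206]
 [211 214 185  65  47  67 117  44  44  42  42  44  62 181 208 205]
 [212 213 212 210 179 112  74  54  60  69 118 186 210 208 207 204]
 [211 212 214 213 211 209 208 211 211 211 207 210 209 209 206 205]
 [210 211 213 212 211 210 207 210 213 211 208 207 209 207 207 205]]
```

```bash
python3 - <<'E'
from h import *
p=cam("wrist"); g=cv2.cvtColor(p["color"],cv2.COLOR_RGB2GRAY).astype(np.float32); x=np.array([.5656,.0845]); A=np.arange(165,205); a=np.radians(A)
for rad in (.0265,.028,.0335,.0345,.0355):
    q=proj(p,np.c_[x[0]+rad*np.cos(a),x[1]+rad*np.sin(a),np.full(40,.07)]).astype(np.float32); v=cv2.remap(g,q[None,:,0],q[None,:,1],cv2.INTER_LINEAR)[0]
    print(rad,v.astype(int).tolist())
E
```

```text
0.0265 [107, 106, 105, 105, 104, 101, 99, 93, 86, 71, 59, 47, 39, 31, 24, 24, 26, 22, 19, 17, 19, 23, 28, 40, 55, 73, 89, 105, 126, 149, 174, 189, 201, 206, 208, 209, 208, 209, 211, 211]
0.028 [105, 105, 104, 104, 105, 104, 102, 98, 90, 80, 67, 54, 45, 42, 38, 36, 38, 37, 35, 38, 39, 40, 43, 56, 71, 88, 101, 119, 145, 177, 198, 205, 206, 207, 207, 208, 208, 208, 206, 205]
0.0335 [21, 22, 22, 17, 20, 23, 23, 21, 23, 23, 25, 25, 21, 27, 27, 25, 28, 42, 68, 85, 87, 71, 44, 32, 28, 29, 32, 30, 25, 24, 23, 24, 29, 30, 33, 36, 36, 32, 35, 35]
0.0345 [23, 23, 25, 23, 24, 23, 27, 22, 21, 24, 26, 26, 19, 17, 22, 26, 27, 42, 67, 85, 86, 71, 46, 35, 35, 35, 36, 37, 34, 33, 33, 35, 38, 38, 39, 41, 42, 41, 41, 40]
0.0355 [23, 23, 27, 27, 25, 21, 24, 25, 23, 23, 24, 22, 24, 27, 26, 22, 27, 42, 64, 85, 87, 70, 46, 38, 41, 37, 35, 36, 37, 39, 38, 38, 35, 34, 39, 42, 39, 40, 38, 38]
```

```bash
python3 -c "
from h import *
print(hand_in())"
```

```text
the job is handed in; nothing more can be done
None
```

I lowered the reference cell into the photometer well, turned it until its key dropped into the slot and the stopper sat home, then turned it with the drum to the stop. I released it there and handed the job in at about 23 s. Torque rose to 0.32 N m against the stop, and the largest force read was about 6 N; in the last picture the slot's centre measured about 1 to 2 degrees short of the index line, which I put down to shadow.

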